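# Start up the bead-annealing kiln: vent, mains, start

### The job

Start the bead kiln the safe way, tapping lightly with closed fingertips: first switch on the kiln vent by pressing the raised, green-dotted end of the white paddle on the blue box fully down, then switch on the kiln controller's mains by pressing the raised, white-dotted end of its black rocker fully down, and last press the green start key and let it go. Only touch these: do not pinch, lift or shove the two boxes, do not press the red or blue key, and leave everything else on the bench where it stands.

Things in the scene. Friction and masses are not known exactly. Their poses are not given: they have to be found in the camera images.
- vent_box: Kiln-vent switch: blue box 88 x 88 mm, top face 53 mm above the bench, loose on rubber feet (0.55 kg). One white rocker paddle on top. Origin: centre of the underside; -x is the user's side, where the paddle's on end lies, y is along the paddle's hinge line, z up. It may stand left or right of the kiln controller.
- vent_rocker (a joint): Angle of the white vent paddle, rad: 0 = off (user's-side end with the green dot raised about 8 mm), 0.28 = on (that end fully down against its stop, level, the other end now raised). It stays where it is left; 2 to 3 N at the raised end moves it. Its rubber seat gives up to 3.5 mm more (2.5 N per mm).
- vent_on (a point): Point on top of the white paddle's on end (the one with the green dot), on its middle line, 22 mm from the hinge line and 6 mm from the end's edge. It moves with the paddle: about 68 mm above the bench when off, 62 mm when on. Paddle 56 x 38 mm, rimmed by a frame 5 mm lower than the paddle when on.
- console: Kiln controller: grey console 180 mm deep (x), 260 mm wide (y), 81 mm high at its rear ledge, with a white panel falling 12 degrees towards -x, loose on rubber feet (1.9 kg). Origin: centre of the underside; -x is its front (the user's side, low edge), y to the left as its user sees it, z up. Panel, left to right: black rocker, blue, green, red keys.
- mains_rocker (a joint): Angle of the black mains rocker at the left (+y) of the panel, rad: 0 = off (user's-side end with the white dot raised), 0.34 = on (that end fully down against its stop, parallel to the panel). It stays where it is left; about 2 N at the raised end moves it. Its rubber seat gives up to 3.5 mm more (2.5 N per mm).
- mains_on (a point): Point on top of the black rocker's on end (white dot, user's side, -x), on its middle line, 15 mm from the hinge line and 6 mm from the end's edge. It moves with the rocker: about 75 mm above the bench when off, 70 mm when on. Rocker 42 mm (x) by 32 mm (y), its frame 4 mm lower than the rocker when on.
- start_key (a joint): Travel of the green start key, m: 0 = out, 0.006 = fully pressed, at right angles to the panel. A spring pushes it back out: 2 N to start it, 4.5 N at 0.0025, 8 N fully down; it counts as pressed from 0.0025.
- start_top (a point): Centre of the top of the green start key: round, 23 mm across, 12.5 mm above the panel, about 74 mm above the bench, its top parallel to the panel. Its neighbours' centres are 54 mm away on either side.
- stop_key (a joint): Travel of the red stop key (same kind, on the green key's right), m: 0 = out, 0.006 = fully pressed. Leave it alone.
- stop_top (a point): Centre of the top of the red stop key.
- prog_key (a joint): Travel of the blue programme key (same kind, on the green key's left), m: 0 = out, 0.006 = fully pressed. Leave it alone.
- prog_top (a point): Centre of the top of the blue programme key.
- bead_tin: Bystander: flat round tin with a brass lid, 50 mm across, 22 mm high, loose on the console's rear ledge. Origin: centre of its underside.
- red_jar: Bystander: glass jar with a red lid, 56 mm across, 75 mm high, standing behind the console. Origin: centre of its underside.
- white_jar: Bystander: amber jar with a white lid, 52 mm across, 65 mm high, standing behind the vent switch. Origin: centre of its underside.
- paddle: Bystander: graphite paddle with a wooden handle lying on the bench before the console, 213 mm long, 50 mm wide, 18 mm high. Origin: on the bench at the inner end of the handle, x towards the black plate.
- tweezers: Bystander: steel tweezers 130 mm long, 12 mm wide, 10 mm high, lying on the bench before the vent switch. Origin: on the bench under their middle, x along them.
- mandrel_block: Bystander: wooden block 70 x 110 x 35 mm with eight steel pins and glass beads up to 89 mm high, behind the two boxes. Origin: centre of its underside.
There are look-alikes about, which are no part of the job. Several things look just like the vent_box: the one meant starts farthest to the robot's left.

How it is judged:
On the way, in this order (a step that is already met when the one before it is completed fails the run):
1. the vent paddle is switched on (value of joint vent_rocker above 0.22 rad), for 0.1 s.
2. then the mains rocker is switched on, the vent still on (value of joint vent_rocker above 0.22 rad and value of joint mains_rocker above 0.27 rad), for 0.1 s.
3. then the green start key is pressed, vent and mains on (all of step 2 and value of joint start_key above 0.0025 m), for 0.05 s.
At the end, for the whole second after the job is handed in: The vent paddle (over 0.22 of 0.28 rad) and the mains rocker (over 0.27 of 0.34 rad) are on, all three keys are out (under 1 mm), and both boxes and all bystanders stand upright (within 0.1 rad) within 20 mm of where they stood (all of step 2 and value of joint each of start_key, stop_key, prog_key below 0.001 m and distance of each of console, vent_box, bead_tin, red_jar, white_jar, paddle, tweezers, mandrel_block from where it was at the start of the episode below 0.02 m and angle between each of console, vent_box, bead_tin, red_jar, white_jar, paddle, tweezers, mandrel_block's own z axis and vertical below 0.1 rad and linear speed of each of console, vent_box below 0.01 m/s); the robot touches nothing.
It fails at once if out of order: the mains rocker goes over (past 0.17 rad) while the vent is off, or the start key is pressed (past 2.5 mm) while the mains is off ((value of joint mains_rocker above 0.17 rad and value of joint vent_rocker below 0.22 rad) or (value of joint start_key above 0.0025 m and value of joint mains_rocker below 0.27 rad)).
It fails at once if the red stop key or the blue programme key is pressed (past 1.5 mm) (value of joint any of stop_key, prog_key above 0.0015 m).
It fails at once if the console or the vent box is pushed harder than 30 N (contact force between any of the fingers, the arm and console above 30 N or contact force between any of the fingers, the arm and vent_box above 30 N).
It fails at once if the console or the vent box is lifted (8 mm), tipped (0.1 rad) or shoved (20 mm) (height (world z) of any of console, vent_box above 0.008 m or angle between any of console, vent_box's own z axis and vertical above 0.1 rad or distance of any of console, vent_box from where it was at the start of the episode above 0.02 m).
It fails at once if a bystander is moved (20 mm) or tipped (0.25 rad) (distance of any of bead_tin, red_jar, white_jar, paddle, tweezers, mandrel_block from where it was at the start of the episode above 0.02 m or angle between any of bead_tin, red_jar, white_jar, paddle, tweezers, mandrel_block's own z axis and vertical above 0.25 rad).
It also fails if it takes over 42 s, if anything falls off the work surface, if the arm or the gripper's body presses on something with over 40 N, if the wrist force passes 120 N, or if a joint passes its speed limit or range.

### The arm

A 7-joint arm with a two-finger parallel gripper is mounted at the origin on the work surface. World frame = base frame: x ahead of the robot, y to its left, z up, the work surface at z = 0. Lengths are in m, angles in rad, forces in N, time in s.
With the tool pointing down it reaches from about 0.425 to 1.025 m from the base axis. Payload 3.6 kg.
Tool frame: the origin (TCP) lies midway between the tips of the shut fingers; the grasp point (between the pads) lies 19 mm behind it; z points along the fingers, y is the line along which they close (so a half turn about z gives the same grasp; the last joint's range is limited). The gripper opens to 85 mm and grips with 20 to 120 N. Pads are 22 mm wide; open, the fingers measure 114 mm over their backs; the gripper's body (76 mm by 85 mm) begins 54 mm behind the grasp point. The pads swing forward as they close: fully open they stand 13 mm farther back than shut.
Start: joints at [1.224, 0.591, 0.048, 1.609, -0.033, 0.943, -0.034], TCP at [0.181, -0.702, 0.231] pointing down, gripper open.
Joint ranges: [-2.69, 2.69], [-0.47, 2.24], [-1.27, 1.36], [0.19, 2.51], [-1.53, 4.68], [0.08, 2.07], [-3.09, 3.09]. Speed limits (rad/s): [2.57, 2.57, 3.14, 3.14, 3.14, 3.14, 3.14].

### API

Orientations are given as a rotation vector (axis times angle).
In Python, from workcell import manip, eyes gives the robot as it stands.
- The arm moves only by the tool apply_moves, never from a script. Its argument "targets" is a list of rows, each a list of 7 numbers: the shift along the tool's x, y, z in units of 2.5 cm (1.0 is 2.5 cm), then the turn, a rotation vector about the tool's x, y, z in units of 5 degrees (1.0 is 5 degrees), then the opening, from 0 (shut) to 1 (fully open). A call has 1 to 5 rows; each row shifts and turns the commanded pose from where the row before left it, along the tool's axes as they then stand; what a row does not reach is not made up. A row lasts 1/10 s, in which the tool goes at most 50 mm and 8.59 degrees, less where a joint would pass 70% of its speed; a pose out of reach is approached as far as the arm can. A call with a number of a shift or a turn outside -1 to 1 is refused whole. A call with a gripper value outside its range is refused whole. The fingers move at their own pace and stop on an object; the grip force is fixed at half the most. Time passes only in rows, so rows that do not move let the fingers close. It gives the time, the measured TCP pose, the force, the opening and the grip force at its end, in the units of the state.
- manip.read_state(): the state, without advancing time (a new reading comes with each control period).
- eyes.get_image(name): name is "side" or "top" or "wrist"; returns (picture, depth): 480x640x3 uint8, red, green, blue; 480x640 float32, m along the optical axis (not along the pixel's ray), 0 where there is no reading.
- eyes.calibration(name): a dict with "intrinsics" (3x3 intrinsics, pixels), "eye" and "orientation" of the camera in the world. Camera axes: x right, y down, z forward; pixel columns grow to the right and rows downward; lengths in m; the calibration is good to about 2 mm. A picture is of the moment at which its call begins: read the wrist's pose just before it. calibration takes no time and is no camera call; for the wrist camera it gives the pose at the moment of the call.
- manip.finish_job(): hands the job in; it is judged then, once.
The state is a dict: "time_s": time; "q": joint angles; "qvel": joint speeds; "effort": joint torques, N m; "eef_pos": TCP position; "eef_rot": TCP orientation; "contact_force": force on the tool from outside, world axes, zero at the start; "wrist_torque": the same for the moment, N m; "finger_gap": opening from 0.0 (shut) to 1.0 (fully open); "grip_force": force on a finger pad.
Only numpy, scipy, OpenCV 4.12 (cv2) and the standard library are available. Lean on these libraries where they do the work, as an engineer would, in place of code of your own. Each camera call takes 0.05 s, during which the arm holds its last target. There are 200 camera calls.

## Working session

There is one attempt and no reset: what is moved stays moved. The work goes in short steps, Python scripts to look and compute and a tool call to move; the robot and the scene stay as the last step left them, time stands still between calls to the robot, and variables do not carry over. Pictures are saved under pics/ and viewed, at most 10 in all, crops included, and the job is handed in when it is done.

Besides the shell and the picture viewer there is one more tool, called after "Emit:" as name(argument=value, ...), one argument or row to a line, values as JSON. apply_moves: Moves the arm, as the interface text tells. Its arguments: {"type":"object","properties":{"targets":{"type":"array"}},"required":["targets"]}

```bash
mkdir -p pics
python3 - <<'E'
from workcell import manip, eyes
import cv2,numpy as np
for n in ("top","side"):
    im,d=eyes.get_image(n); c=eyes.calibration(n)
    cv2.imwrite(f"pics/{n}0.png",im[:,:,::-1]); np.savez(f"{n}0.npz",im=im,d=d,K=c["intrinsics"],e=c["eye"],o=c["orientation"])
    print(n,c)
print(manip.read_state())
E
```

```text
top {'intrinsics': array([[477.16451368,   0.        , 317.86053089],
       [  0.        , 477.16451368, 252.04528856],
       [  0.        ,   0.        ,   1.        ]]), 'eye': array([ 0.40781096, -0.00141548,  1.24937958]), 'orientation': array([-2.20867972,  2.1913237 , -0.10189787])}
side {'intrinsics': array([[610.51750444,   0.        , 322.80135567],
       [  0.        , 610.51750444, 244.36659416],
       [  0.        ,   0.        ,   1.        ]]), 'eye': array([0.01080558, 0.64860216, 1.02818045]), 'orientation': array([-0.8303157 ,  2.63092307, -0.97139722])}
{'time_s': 0.1, 'q': array([ 1.2244847 ,  0.5920405 ,  0.04826794,  1.6097107 , -0.03331461,
        0.9427549 , -0.03369526]), 'qvel': array([-0.00149962, -0.00213857, -0.00104401, -0.00338468,  0.00010694,
       -0.00026969,  0.00029834]), 'effort': array([ 4.10708584e-03, -5.50000548e+01,  1.55302674e+00, -1.98824000e+01,
        9.69997316e-03,  3.90556306e-03, -1.21995811e-05]), 'eef_pos': array([ 0.18118305, -0.7011969 ,  0.23023862]), 'eef_rot': array([-3.11444267e+00, -3.95961993e-01,  5.50583199e-04]), 'contact_force': array([0.51855228, 0.63850828, 0.12976446]), 'wrist_torque': array([-0.03846487,  0.00091126,  0.01931471]), 'grip_force': 0.0, 'finger_gap': 0.9988825099795597}
```

View pics/top0.png

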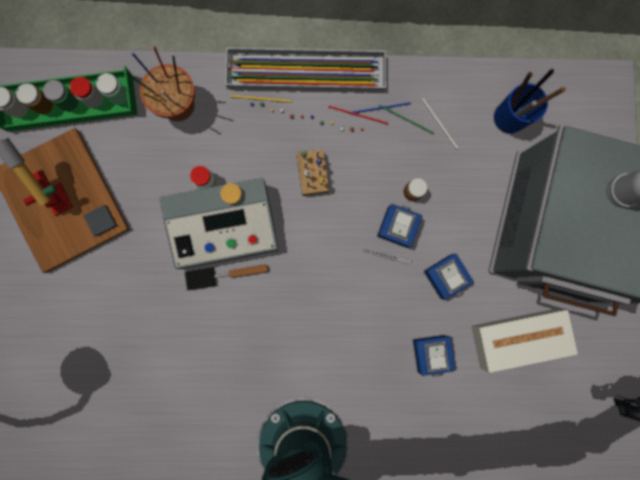

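View pics/side0.png

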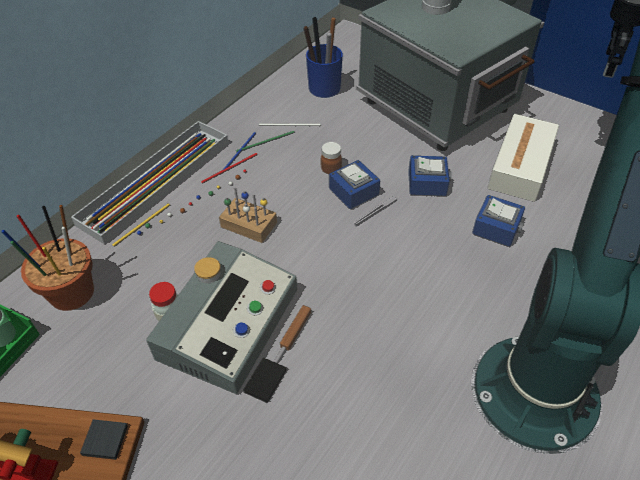

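The top view shows three blue boxes at (401,226), (450,276) and (435,355). The one at (401,226) is farthest to the robot's left (image left is +y), and it has the white jar behind it and the tweezers in front, so it fits the description. The console is at (222,222), with its rocker at (184,245) and its green key at (232,243). In the side view the matching box is at (355,184). I'll confirm this in an enlarged crop.

```bash
cat > h.py <<'E'
import numpy as np,cv2
from scipy.spatial.transform import Rotation as R
def load(n): 
    z=np.load(f"{n}0.npz"); return z
def ray(z,p):
    v=np.linalg.inv(z["K"])@[p[0],p[1],1.]; return z["e"],R.from_rotvec(z["o"]).as_matrix()@v
def plane(z,p,h):
    e,v=ray(z,p); return e+v*(h-e[2])/v[2]
def tri(p,q,a,b):
    e1,v1=ray(a,p); e2,v2=ray(b,q)
    s=np.linalg.lstsq(np.c_[v1,-v2],e2-e1,rcond=None)[0]
    x,y=e1+s[0]*v1,e2+s[1]*v2; return (x+y)/2,np.linalg.norm(x-y)
E
python3 - <<'E'
from h import *
t,s=load("top"),load("side")
def crop(z,x,y,w,h): return cv2.resize(z["im"][y:y+h,x:x+w],(400,300),interpolation=cv2.INTER_CUBIC)
o=np.vstack([np.hstack([crop(t,365,190,80,60),crop(s,315,150,80,60)]),np.hstack([crop(t,160,185,120,90),crop(s,180,260,140,105)])])
cv2.imwrite("pics/crop.png",o[:,:,::-1])
def blobs(z,box,lo,hi,mn=3):
    x,y,w,h=box; hsv=cv2.cvtColor(z["im"][y:y+h,x:x+w],cv2.COLOR_RGB2HSV)
    n,l,st,c=cv2.connectedComponentsWithStats(cv2.inRange(hsv,lo,hi))
    return [(np.round(c[i]+[x,y],1).tolist(),int(st[i,4])) for i in range(1,n) if st[i,4]>=mn]
for nm,z,vb,cb in(("top",t,(365,190,80,60),(160,185,120,90)),("side",s,(315,150,80,60),(150,240,150,150))):
    print(nm)
    print(" vgreen",blobs(z,vb,(40,50,40),(88,255,255),2))
    print(" vwhite",blobs(z,vb,(0,0,140),(179,70,255),20))
    for c,lo,hi in(("green",(45,110,40),(88,255,255)),("blue",(95,130,50),(125,255,255)),("red",(172,130,60),(179,255,255)),("red0",(0,130,60),(6,255,255)),("black",(0,0,0),(179,255,45))):
        print(" ",c,blobs(z,cb,lo,hi,15))
E
```

```text
top
 vgreen []
 vwhite [([417.5, 192.1], 75), ([401.8, 223.6], 305)]
  green [([230.6, 243.1], 45)]
  blue [([208.9, 247.1], 43)]
  red []
  red0 [([252.2, 239.0], 48)]
  black [([224.1, 219.9], 526), ([183.9, 245.4], 244), ([201.3, 271.5], 160)]
side
 vgreen [([359.2, 175.6], 5)]
 vwhite [([324.2, 189.5], 843), ([330.5, 151.5], 65), ([376.6, 172.2], 1508), ([353.6, 172.2], 249), ([390.7, 207.1], 40)]
  green [([254.6, 305.8], 96)]
  blue [([241.1, 327.8], 102)]
  red []
  red0 [([267.7, 285.1], 101), ([162.1, 293.4], 490)]
  black [([226.2, 297.1], 865), ([218.2, 352.1], 573), ([265.8, 376.0], 795)]
```

View pics/crop.png

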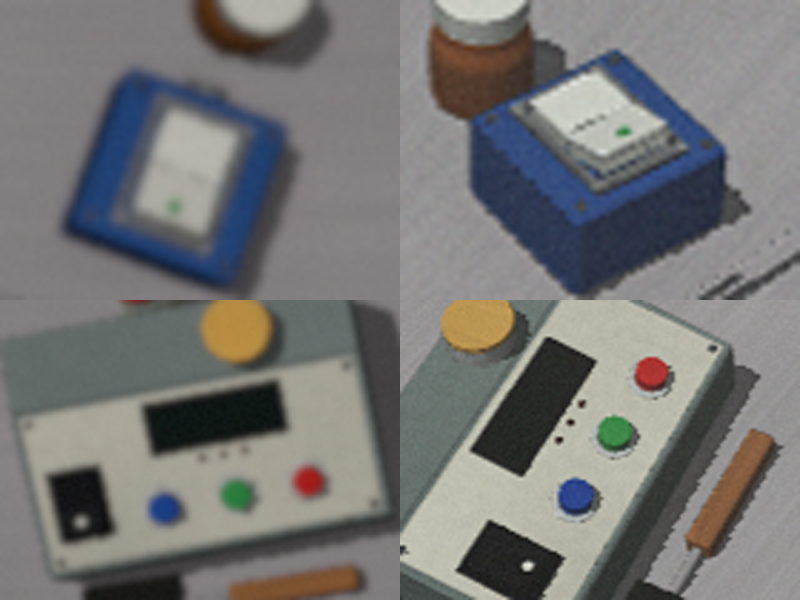

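The crop confirms the box: white paddle, with the green dot on the user's-side end at top (399.6,231.0) and side (359.3,175.8). The mains white dot is at top (184.0,251.2) and side (224.5,352.8).

Run:
```python
from h import *
t,s=load("top"),load("side"); np.set_printoptions(precision=4,suppress=True)
P={"vent":((399.6,231.0),(359.3,175.8),.068),"mains":((184.0,251.2),(224.5,352.8),.075),"start":((230.6,243.1),(254.6,305.8),.074),"prog":((208.9,247.1),(241.1,327.8),.074),"stop":((252.2,239),(267.7,285.1),.074)}
for k,(a,b,h) in P.items():
    print(k,tri(a,b,t,s),plane(t,a,h)[:2],plane(s,b,h)[:2])
# blue box orientation & jar; mains/console orientation
z=t;hsv=cv2.cvtColor(z["im"][190:255,365:440],cv2.COLOR_RGB2HSV)
m=cv2.inRange(hsv,(100,120,40),(125,255,255)); c=max(cv2.findContours(m,0,2)[0],key=cv2.contourArea)
bp=cv2.boxPoints(cv2.minAreaRect(c))+[365,190]; print(np.array([plane(t,p,.053)[:2] for p in bp]))
```

```text
vent (array([ 0.5406, -0.2355,  0.0714]), np.float64(0.0005356744619631915)) [ 0.5412 -0.236 ] [ 0.5422 -0.2388]
mains (array([0.4842, 0.2946, 0.0788]), np.float64(0.0023204871133841658)) [0.4854 0.2963] [0.485  0.2926]
start (array([0.5061, 0.1828, 0.0749]), np.float64(0.0007109780960569913)) [0.5065 0.1832] [0.5062 0.1822]
prog (array([0.4955, 0.2355, 0.0749]), np.float64(0.0013537192513390125)) [0.4961 0.236 ] [0.4953 0.2347]
stop (array([0.5166, 0.13  , 0.0744]), np.float64(0.0009818356184521687)) [0.5171 0.1304] [0.5164 0.1296]
[[ 0.5316 -0.1832]
 [ 0.6141 -0.2142]
 [ 0.5839 -0.2969]
 [ 0.5015 -0.2655]]
```

Emit:
apply_moves(
  targets=[
    [0.4, -1, 0, 0, 0, 0, 0],
    [0.4, -1, 0, 0, 0, 0, 0],
    [0.4, -1, 0, 0, 0, 0, 0],
    [0.4, -1, 0, 0, 0, 0, 0],
    [0.4, -1, 0, 0, 0, 0, 0],
  ],
)

```text
time_s: 0.6
eef_pos: [0.1984, -0.5669, 0.2308]
eef_rot: [-3.116, -0.396, 0.0]
contact_force: [1.1, -0.7, -0.2]
finger_gap: 0.143
grip_force: 0.0
```

Emit:
apply_moves(
  targets=[
    [0.5, -1, 0, 0, 0, 0, 0],
    [0.5, -1, 0, 0, 0, 0, 0],
    [0.6, -1, 0, 0, 0, 0, 0],
    [0.6, -1, 0, 0, 0, 0, 0],
    [0.6, -1, 0, 0, 0, 0, 0],
  ],
)

```text
time_s: 1.1
eef_pos: [0.235, -0.4284, 0.2311]
eef_rot: [-3.116, -0.396, 0.0]
contact_force: [0.3, -0.6, -0.5]
finger_gap: -0.004
grip_force: 0.0
```

Emit:
apply_moves(
  targets=[
    [1, -0.3, 0, 0, 0, 0, 0],
    [1, -0.3, 0, 0, 0, 0, 0],
    [1, -0.3, 0, 0, 0, 0, 0],
    [1, -0.3, 0, 0, 0, 0, 0],
    [1, -0.3, 0, 0, 0, 0, 0],
  ],
)

```text
time_s: 1.6
eef_pos: [0.3472, -0.3615, 0.2311]
eef_rot: [-3.116, -0.396, 0.001]
contact_force: [-0.2, -0.0, -0.1]
finger_gap: 0.0
grip_force: 0.0
```

Emit:
apply_moves(
  targets=[
    [1, -0.3, 0, 0, 0, 0, 0],
    [1, -0.3, 0, 0, 0, 0, 0],
    [1, -0.3, 0, 0, 0, 0, 0],
    [1, -0.3, 0, 0, 0, 0, 0],
    [1, -0.4, 0, 0, 0, 0, 0],
  ],
)

```text
time_s: 2.1
eef_pos: [0.4582, -0.2918, 0.231]
eef_rot: [-3.116, -0.395, 0.001]
contact_force: [0.0, -0.7, 0.1]
finger_gap: 0.001
grip_force: 0.0
```

Emit:
apply_moves(
  targets=[
    [1, -0.4, 0, 0, 0, 0, 0],
    [1, -0.4, 0, 0, 0, 0, 0],
    [1, -0.3, 0, 0, 0, 0, 0],
    [0.7, -0.2, 0, 0, 0, 0, 0],
    [0, 0, 0, 0, 0, 1, 0],
  ],
)

```text
time_s: 2.6
eef_pos: [0.5419, -0.2353, 0.2311]
eef_rot: [-3.129, -0.263, -0.003]
contact_force: [-0.0, 0.5, 0.2]
finger_gap: 0.002
grip_force: 0.0
```

Emit:
apply_moves(
  targets=[
    [0, 0, 0.4, 0, 0, 1, 0],
    [0, 0, 0.4, 0, 0, 1, 0],
    [0, 0, 0.4, 0, 0, 1, 0],
    [0, 0, 0.4, 0, 0, 1, 0],
    [0, 0, 0.4, 0, 0, 1, 0],
  ],
)

```text
time_s: 3.1
eef_pos: [0.5386, -0.238, 0.1807]
eef_rot: [3.112, -0.431, -0.001]
contact_force: [-1.4, 0.5, -0.7]
finger_gap: -0.004
grip_force: 0.0
```

Emit:
apply_moves(
  targets=[
    [0, 0, 0.4, 0, 0, 1, 0],
    [0, 0, 0.4, 0, 0, 0, 0],
    [0, 0, 0, 0, 0, 0, 0],
  ],
)

```text
time_s: 3.4
eef_pos: [0.5378, -0.2373, 0.1597]
eef_rot: [-3.092, 0.557, 0.005]
contact_force: [-1.4, 0.0, 0.6]
finger_gap: -0.002
grip_force: 0.0
```

Emit:
apply_moves(
  targets=[
    [0, 0, 0.8, 0, 0, 0, 0],
    [0, 0, 0.8, 0, 0, 0, 0],
    [0, 0, 0.8, 0, 0, 0, 0],
    [0, 0, 0.6, 0, 0, 0, 0],
    [0, 0, 0, 0, 0, 0, 0],
  ],
)

```text
time_s: 3.9
eef_pos: [0.5378, -0.2373, 0.0846]
eef_rot: [-3.091, 0.558, 0.006]
contact_force: [0.1, -0.2, 0.6]
finger_gap: -0.001
grip_force: 0.0
```

Emit:
apply_moves(
  targets=[
    [0, 0, 0.1, 0, 0, 0, 0],
    [0, 0, 0.1, 0, 0, 0, 0],
    [0, 0, 0.1, 0, 0, 0, 0],
    [0, 0, 0.1, 0, 0, 0, 0],
    [0, 0, 0.1, 0, 0, 0, 0],
  ],
)

```text
time_s: 4.4
eef_pos: [0.5393, -0.2377, 0.074]
eef_rot: [3.091, -0.559, 0.001]
contact_force: [0.4, 0.8, -0.1]
finger_gap: 0.0
grip_force: 0.0
```

Emit:
apply_moves(
  targets=[
    [0, 0, 0.1, 0, 0, 0, 0],
    [0, 0, 0.1, 0, 0, 0, 0],
    [0, 0, 0.1, 0, 0, 0, 0],
    [0, 0, 0, 0, 0, 0, 0],
  ],
)

```text
time_s: 4.8
eef_pos: [0.5387, -0.2376, 0.0659]
eef_rot: [-3.091, 0.559, 0.002]
contact_force: [-0.5, 1.4, -0.5]
finger_gap: -0.004
grip_force: 0.0
```

Emit:
apply_moves(
  targets=[
    [0, 0, 0.1, 0, 0, 0, 0],
    [0, 0, 0.1, 0, 0, 0, 0],
    [0, 0, 0, 0, 0, 0, 0],
  ],
)

```text
time_s: 5.1
eef_pos: [0.539, -0.2377, 0.0612]
eef_rot: [-3.091, 0.56, 0.001]
contact_force: [-0.3, 0.3, 4.0]
finger_gap: 0.003
grip_force: 2.1
```

Emit:
apply_moves(
  targets=[
    [0, 0, 0.05, 0, 0, 0, 0],
    [0, 0, 0.04, 0, 0, 0, 0],
    [0, 0, 0, 0, 0, 0, 0],
  ],
)

```text
time_s: 5.4
eef_pos: [0.539, -0.2377, 0.0596]
eef_rot: [-3.091, 0.56, 0.0]
contact_force: [-2.8, 0.9, 7.9]
finger_gap: -0.002
grip_force: 4.0
```

Force is 7.9 N at 59.6 mm, so the paddle is against its stop. I'll rise and check.

Emit:
apply_moves(
  targets=[
    [0, 0, -0.2, 0, 0, 0, 0],
    [0, 0, -0.6, 0, 0, 0, 0],
    [0, 0, -1, 0, 0, 0, 0],
    [0, 0, -1, 0, 0, 0, 0],
    [0, 0, -1, 0, 0, 0, 0],
  ],
)

```text
time_s: 5.9
eef_pos: [0.5395, -0.2379, 0.1557]
eef_rot: [3.091, -0.559, 0.002]
contact_force: [0.3, 0.4, 0.5]
finger_gap: 0.0
grip_force: 0.0
```

Run:
```python
from workcell import manip, eyes
import cv2,numpy as np
im,_=eyes.get_image("wrist");s,_=eyes.get_image("side")
c=cv2.resize(s[150:210,315:395],(640,480),interpolation=cv2.INTER_CUBIC)
w=cv2.resize(im,(400,300)); c=cv2.resize(c,(400,300))
cv2.imwrite("pics/v1.png",np.hstack([w,c])[:,:,::-1]); print(manip.read_state()["eef_pos"])
```

```text
[ 0.54198999 -0.23898895  0.15820858]
```

View pics/v1.png

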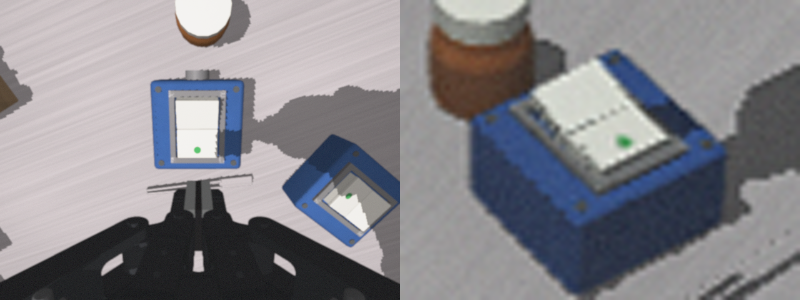

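The vent paddle is on: its green-dot end is level and its rear end is raised, and the box has not moved. Next is the console.

Emit:
apply_moves(
  targets=[
    [-0.4, -0.9, -0.4, 0, 0, 0, 0],
    [-0.5, -1, -0.4, 0, 0, 0, 0],
    [-0.5, -1, -0.4, 0, 0, 0, 0],
    [-0.5, -1, 0, 0, 0, 0, 0],
    [-0.5, -1, 0, 0, 0, 0, 0],
  ],
)

```text
time_s: 6.5
eef_pos: [0.5258, -0.1009, 0.1843]
eef_rot: [-3.091, 0.56, -0.001]
contact_force: [-0.6, -0.5, 0.1]
finger_gap: 0.002
grip_force: 0.0
```

Emit:
apply_moves(
  targets=[
    [-0.5, -1, 0, 0, 0, 0, 0],
    [-0.5, -1, 0, 0, 0, 0, 0],
    [-0.5, -1, 0, 0, 0, 0, 0],
    [-0.5, -1, 0, 0, 0, 0, 0],
    [-0.5, -1, 0, 0, 0, 0, 0],
  ],
)

```text
time_s: 7.0
eef_pos: [0.5107, 0.0381, 0.1839]
eef_rot: [3.091, -0.559, -0.0]
contact_force: [0.6, 0.2, -0.0]
finger_gap: 0.003
grip_force: 0.0
```

Emit:
apply_moves(
  targets=[
    [-0.5, -1, 0, 0, 0, 0, 0],
    [-0.5, -1, 0, 0, 0, 0, 0],
    [-0.5, -1, 0, 0, 0, 0, 0],
    [-0.5, -1, 0, 0, 0, 0, 0],
    [-0.5, -1, 0, 0, 0, 0, 0],
  ],
)

```text
time_s: 7.5
eef_pos: [0.496, 0.1771, 0.1838]
eef_rot: [3.091, -0.559, -0.0]
contact_force: [-0.5, 0.0, 0.2]
finger_gap: -0.003
grip_force: 0.0
```

Emit:
apply_moves(
  targets=[
    [-0.5, -1, 0, 0, 0, 0, 0],
    [-0.5, -1, 0, 0, 0, 0, 0],
    [-0.5, -1, 0, 0, 0, 0, 0],
    [-0.5, -1, 0, 0, 0, 0, 0],
    [0, 0, 0, 0, 0, -0.4, 0],
  ],
)

```text
time_s: 8.0
eef_pos: [0.4835, 0.2927, 0.1839]
eef_rot: [-3.1, 0.492, 0.0]
contact_force: [0.9, 0.5, 0.6]
finger_gap: 0.001
grip_force: 0.0
```

Emit:
apply_moves(
  targets=[
    [0, 0, 0, 0, 0, -1, 0],
    [0, 0, 0, 0, 0, -1, 0],
    [0, 0, 0, 0, 0, -1, 0],
    [0, 0, 0, 0, 0, -1, 0],
    [0, 0, 0, 0, 0, -1, 0],
  ],
)

```text
time_s: 8.5
eef_pos: [0.4846, 0.2858, 0.1837]
eef_rot: [3.135, 0.183, -0.001]
contact_force: [1.1, 0.3, 0.2]
finger_gap: 0.001
grip_force: 0.0
```

Emit:
apply_moves(
  targets=[
    [0, 0, 0, 0, 0, -1, 0],
    [0, 0, 0, 0, 1, 0, 0],
    [0, 0, 0, 0, 1, 0, 0],
    [0, 0, 0, 0, 0.4, 0, 0],
    [0, 0, 0, 0, 0, 0, 0],
  ],
)

```text
time_s: 9.0
eef_pos: [0.4827, 0.2856, 0.1834]
eef_rot: [-3.09, -0.313, -0.322]
contact_force: [0.4, -1.0, -0.8]
finger_gap: -0.005
grip_force: 0.0
```

```bash
cat > to.py <<'E'
import sys,numpy as np
from workcell import manip
from scipy.spatial.transform import Rotation as R
s=manip.read_state(); M=R.from_rotvec(s["eef_rot"]).as_matrix()
print(s["eef_pos"].round(4),"z",M[:,2].round(3),"yaw",np.arctan2(M[1,0],M[0,0]).round(3))
g=np.array(list(map(float,sys.argv[1:4]))); print("units",(M.T@(g-s["eef_pos"])/.025).round(2))
E
python3 to.py 0.484 0.2945 0.11
```

```text
[0.4827 0.2856 0.1834] z [ 0.202  0.039 -0.979] yaw 0.202
units [-0.49 -0.35  2.9 ]
```

Emit:
apply_moves(
  targets=[
    [-0.4, -0.1, 0.7, 0, 0, 0, 0],
    [-0.4, -0.2, 0.7, 0, 0, 0, 0],
    [0, 0, 0.7, 0, 0, 0, 0],
    [0, 0, 0.7, 0, 0, 0, 0],
    [0, 0, 0, 0, 0, 0, 0],
  ],
)

```text
time_s: 9.5
eef_pos: [0.4783, 0.2925, 0.1096]
eef_rot: [-3.091, -0.31, -0.32]
contact_force: [-0.3, -0.3, -0.8]
finger_gap: -0.0
grip_force: 0.0
```

```bash
python3 to.py 0.485 0.2945 0.069
python3 - <<'E'
from workcell import eyes
import cv2,numpy as np
s,_=eyes.get_image("side");w,_=eyes.get_image("wrist")
cv2.imwrite("pics/m0.png",np.hstack([cv2.resize(s[260:365,180:320],(400,300)),cv2.resize(w,(400,300))])[:,:,::-1])
E
```

```text
[0.4783 0.2925 0.1096] z [ 0.201  0.039 -0.979] yaw 0.2
units [-0.06 -0.03  1.64]
```

View pics/m0.png

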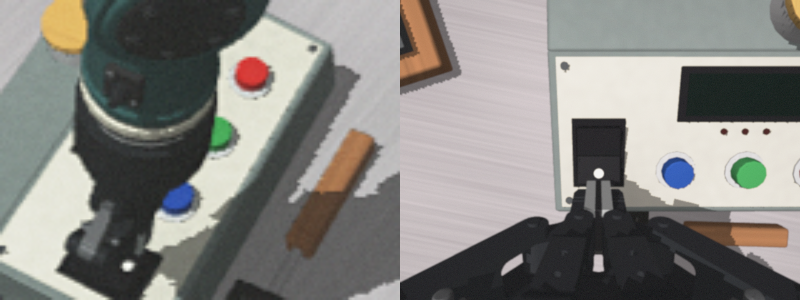

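The fingertips are centred on the rocker's white dot, at (598,175) in the wrist half, so I'll descend.

Emit:
apply_moves(
  targets=[
    [-0.05, 0, 0.5, 0, 0, 0, 0],
    [0, 0, 0.4, 0, 0, 0, 0],
    [0, 0, 0.2, 0, 0, 0, 0],
    [0, 0, 0.1, 0, 0, 0, 0],
    [0, 0, 0, 0, 0, 0, 0],
  ],
)

```text
time_s: 10.1
eef_pos: [0.483, 0.2944, 0.0814]
eef_rot: [-3.089, -0.311, -0.324]
contact_force: [0.5, 0.1, -0.1]
finger_gap: -0.002
grip_force: 0.0
```

Emit:
apply_moves(
  targets=[
    [0, 0, 0.1, 0, 0, 0, 0],
    [0, 0, 0.1, 0, 0, 0, 0],
    [0, 0, 0.1, 0, 0, 0, 0],
    [0, 0, 0.1, 0, 0, 0, 0],
    [0, 0, 0, 0, 0, 0, 0],
  ],
)

```text
time_s: 10.6
eef_pos: [0.4848, 0.295, 0.0717]
eef_rot: [-3.088, -0.311, -0.324]
contact_force: [0.4, -0.7, -0.0]
finger_gap: -0.0
grip_force: 0.0
```

Emit:
apply_moves(
  targets=[
    [0, 0, 0.06, 0, 0, 0, 0],
    [0, 0, 0.06, 0, 0, 0, 0],
    [0, 0, 0, 0, 0, 0, 0],
  ],
)

```text
time_s: 10.9
eef_pos: [0.4856, 0.2951, 0.0691]
eef_rot: [-3.088, -0.311, -0.324]
contact_force: [-1.9, -0.6, 4.1]
finger_gap: 0.0
grip_force: 2.2
```

Emit:
apply_moves(
  targets=[
    [0, 0, 0.04, 0, 0, 0, 0],
    [0, 0, 0, 0, 0, 0, 0],
  ],
)

```text
time_s: 11.1
eef_pos: [0.4858, 0.2951, 0.0683]
eef_rot: [-3.088, -0.311, -0.325]
contact_force: [-2.8, -0.3, 6.3]
finger_gap: -0.0
grip_force: 3.2
```

Now against the stop. I'll press 1 mm more, retreat and check.

Emit:
apply_moves(
  targets=[
    [0, 0, 0.04, 0, 0, 0, 0],
    [0, 0, 0, 0, 0, 0, 0],
    [0, 0, -0.2, 0, 0, 0, 0],
    [0, 0, -0.6, 0, 0, 0, 0],
    [0, 0, -1, 0, 0, 0, 0],
  ],
)

```text
time_s: 11.6
eef_pos: [0.4768, 0.2928, 0.1105]
eef_rot: [-3.09, -0.31, -0.322]
contact_force: [0.3, -0.0, 0.4]
finger_gap: -0.003
grip_force: 0.0
```

```bash
python3 - <<'E'
from workcell import eyes
import cv2,numpy as np
s,_=eyes.get_image("side");w,_=eyes.get_image("wrist")
cv2.imwrite("pics/m1.png",np.hstack([cv2.resize(s[260:365,180:320],(400,300)),cv2.resize(w,(400,300))])[:,:,::-1])
E
python3 to.py 0.502 0.182 0.095
```

```text
[0.4783 0.2941 0.1135] z [ 0.207  0.044 -0.977] yaw 0.2
units [-0.12  4.58  0.72]
```

View pics/m1.png

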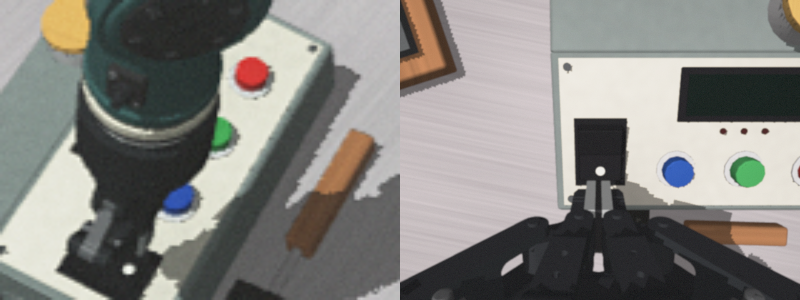

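The shading change (front no longer raised) and the 6 to 8 N at the stop height show the mains rocker is on. Next is the green key.

Emit:
apply_moves(
  targets=[
    [0, 1, 0, 0, 0, 0, 0],
    [0, 1, 0, 0, 0, 0, 0],
    [0, 1, 0, 0, 0, 0, 0],
    [-0.1, 1, 0, 0, 0, 0, 0],
    [0, 0.6, 0, 0, 0, 0, 0],
  ],
)

```text
time_s: 12.2
eef_pos: [0.4974, 0.1773, 0.11]
eef_rot: [-3.09, -0.307, -0.323]
contact_force: [-1.0, 0.1, 0.8]
finger_gap: 0.002
grip_force: 0.0
```

Emit:
apply_moves(
  targets=[
    [0, 0, 0, 0, 0, 0, 0],
    [0, 0, 0.4, 0, 0, 0, 0],
    [0, 0, 0.3, 0, 0, 0, 0],
    [0, 0, 0, 0, 0, 0, 0],
  ],
)

```text
time_s: 12.6
eef_pos: [0.5005, 0.1822, 0.092]
eef_rot: [-3.088, -0.314, -0.322]
contact_force: [-0.5, 0.4, 0.8]
finger_gap: -0.005
grip_force: 0.0
```

```bash
python3 to.py 0.5068 0.183 0.0705
```

```text
[0.5005 0.1822 0.092 ] z [ 0.202  0.041 -0.979] yaw 0.203
units [0.07 0.02 0.89]
```

Emit:
apply_moves(
  targets=[
    [0.05, 0, 0.3, 0, 0, 0, 0],
    [0, 0, 0.2, 0, 0, 0, 0],
    [0, 0, 0.1, 0, 0, 0, 0],
    [0, 0, 0.1, 0, 0, 0, 0],
    [0, 0, 0, 0, 0, 0, 0],
  ],
)

```text
time_s: 13.1
eef_pos: [0.5057, 0.1818, 0.0764]
eef_rot: [-3.088, -0.311, -0.324]
contact_force: [-0.3, 0.4, -0.2]
finger_gap: -0.001
grip_force: 0.0
```

Emit:
apply_moves(
  targets=[
    [0, 0, 0.1, 0, 0, 0, 0],
    [0, 0, 0.08, 0, 0, 0, 0],
    [0, 0, 0, 0, 0, 0, 0],
  ],
)

```text
time_s: 13.4
eef_pos: [0.5069, 0.182, 0.0724]
eef_rot: [-3.088, -0.31, -0.325]
contact_force: [-0.7, -0.4, 3.4]
finger_gap: 0.0
grip_force: 1.9
```

Emit:
apply_moves(
  targets=[
    [0, 0, 0.06, 0, 0, 0, 0],
    [0, 0, 0.06, 0, 0, 0, 0],
    [0, 0, 0, 0, 0, 0, 0],
  ],
)

```text
time_s: 13.7
eef_pos: [0.5075, 0.1821, 0.0695]
eef_rot: [-3.088, -0.31, -0.325]
contact_force: [-1.4, -0.2, 6.5]
finger_gap: 0.001
grip_force: 3.3
```

Emit:
apply_moves(
  targets=[
    [0, 0, 0.03, 0, 0, 0, 0],
    [0, 0, 0, 0, 0, 0, 0],
    [0, 0, -0.2, 0, 0, 0, 0],
    [0, 0, -0.6, 0, 0, 0, 0],
    [0, 0, -1, 0, 0, 0, 0],
  ],
)

```text
time_s: 14.2
eef_pos: [0.4975, 0.18, 0.1118]
eef_rot: [-3.09, -0.311, -0.32]
contact_force: [0.2, -0.6, -0.1]
finger_gap: -0.002
grip_force: 0.0
```

Emit:
apply_moves(
  targets=[
    [0, 0, -1, 0, 0, 0, 0],
    [-0.5, 0, -1, 0, 0, 0, 0],
    [-1, 0, -1, 0, 0, 0, 0],
    [-1, 0, 0, 0, 0, 0, 0],
    [0, 0, 0, 0, 0, 0, 0],
  ],
)

```text
time_s: 14.7
eef_pos: [0.4188, 0.163, 0.1724]
eef_rot: [-3.091, -0.313, -0.318]
contact_force: [-0.6, -1.0, -0.5]
finger_gap: 0.0
grip_force: 0.0
```

Emit:
apply_moves(
  targets=[
    [0, -1, -0.5, 0, 0, 0, 0],
    [0, -1, 0, 0, 0, 0, 0],
    [0, -1, 0, 0, 0, 0, 0],
    [0, -1, 0, 0, 0, 0, 0],
    [0, -1, 0, 0, 0, 0, 0],
  ],
)

```text
time_s: 15.2
eef_pos: [0.3962, 0.2884, 0.185]
eef_rot: [-3.088, -0.31, -0.325]
contact_force: [0.8, -0.6, 0.0]
finger_gap: -0.004
grip_force: 0.0
```

Run:
```python
from workcell import eyes
import cv2,numpy as np
s,_=eyes.get_image("side");t,_=eyes.get_image("top")
cv2.imwrite("pics/end.png",np.hstack([cv2.resize(s[130:400,130:490],(400,300)),cv2.resize(t[160:295,150:330],(400,300))])[:,:,::-1])
```

```text
(no output)
```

View pics/end.png

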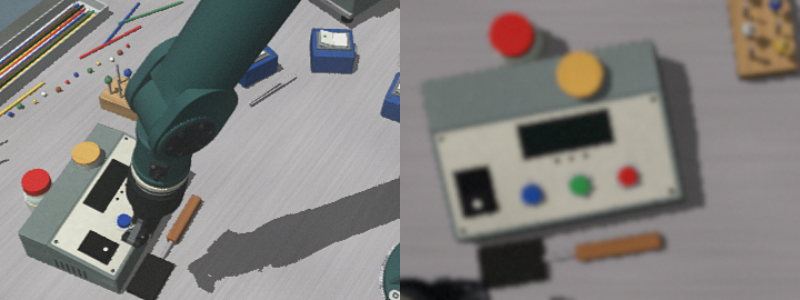

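The picture shows everything standing in place, the keys out, and the arm clear of the console. I'll hand the job in.

```bash
python3 -c "
from workcell import manip
print(manip.finish_job())"
```

```text
the job is handed in; nothing more can be done
None
```

I switched the vent on, then the mains, then pressed and released the green start key, and handed the job in at about 15 s; the final picture shows nothing displaced, but the hand-in gave no verdict.

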